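# Brush the lint filter and draw it out to its click notch

## Robot

A 7-joint arm with a two-finger parallel gripper is mounted at the origin on a cart in front of the work surface, level with it; the furniture and walls round the work are solid. World frame = base frame: x ahead of the robot, y to its left, z up, the work surface at z = 0. Lengths are in m, angles in rad, forces in N, time in s.
With the tool pointing down it reaches from about 0.425 to 0.875 m from the base axis. Payload 4.7 kg.
Tool frame: the origin (TCP) lies midway between the tips of the shut fingers; the grasp point (between the pads) lies 19 mm behind it; z points along the fingers, y is the direction in which the jaws open and shut (so a half turn about z gives the same grasp; the last joint's range is limited). The gripper opens to 85 mm and grips with 20 to 120 N. Pads are 22 mm wide; open, the fingers measure 114 mm over their backs; the gripper's body (76 mm by 85 mm) begins 54 mm behind the grasp point. The pads swing forward as they close: fully open they stand 13 mm farther back than shut.
Start: joints at [1.174, 0.321, -0.07, 1.45, 0.023, 1.371, -0.057], TCP at [0.26, -0.596, 0.231] pointing down, gripper open.
Joint ranges: [-2.86, 2.86], [-0.3, 2.09], [-1.38, 1.24], [0.06, 2.45], [-1.56, 4.7], [0.09, 2.05], [-2.69, 2.69]. Speed limits (rad/s): [2.57, 2.57, 3.14, 3.14, 3.14, 3.14, 3.14].

## Interface

Orientations are given as a rotation vector (axis times angle).
In Python, from plant import sense, capture, close_job gives the robot as it stands.
- The arm moves only by the tool move_arm, never from a script. Its argument "plan" is a list of rows, each an object with "delta_pos": the shift along the world's x, y, z in cm, a list of three; "turn": the turn, a rotation vector about the world's x, y, z in degrees, a list of three; "fingers": the closure, from -1 (fully open) to 1 (shut), so that 0 is half open. In form: [{"delta_pos": [dx, dy, dz], "turn": [ax, ay, az], "fingers": fingers}, ...]. A call has 1 to 8 rows; each row shifts and turns the pose as measured when the row begins; what a row does not reach is not made up. A row lasts 1/10 s, in which the tool goes at most 50 mm and 8.59 degrees, less where a joint would pass 70% of its speed; a pose out of reach is approached as far as the arm can. A call is refused whole if a number of a shift passes 5 or a number of a turn 8.59, either way. A call with a gripper value outside its range is refused whole. The fingers move at their own pace and stop on an object; "grip_force" is the grip in N (left out, the last holds). Time passes only in rows, so rows that do not move let the fingers close. It gives the time, the measured TCP pose, the force and the opening at its end, in the units of the state.
- sense(): the state, without advancing time (a new reading comes with each control period).
- capture(name): name is "scene" or "top" or "wrist"; returns a dict with "frame" (480x640x3 uint8, red, green, blue), "mtx" (3x3 intrinsics, pixels), "pose" (4x4, takes a point from camera to world coordinates). Camera axes: x right, y up, looking along -z (the intrinsics and any distortion apply to the point x, -y, -z); pixel columns grow to the right and rows downward; lengths in m; the calibration is good to about 2 mm. A picture is of the moment at which its call begins. There is no depth.
- close_job(): hands the job in, once; it reports no verdict.
The state is a dict: "time": time; "q": joint angles; "qd": joint speeds; "effort": joint torques, N m; "tcp_pos": TCP position; "tool_rot": TCP orientation; "contact_force": force on the tool from outside, world axes, zero at the start; "wrist_torque": the same for the moment, N m; "opening": finger opening in m.
Only numpy, scipy, OpenCV 4.12 (cv2) and the standard library are available. Lean on these libraries where they do the work, as an engineer would, in place of code of your own. Each camera call takes 0.05 s, during which the arm holds its last target. There are 200 camera calls.

## Task

Clean the dryer's lint filter in the white bench-top cleaner: take the black crank knob of the blue brush wheel and turn the wheel clockwise, seen from above, through at least one full turn, leaving the filter in place under the brush meanwhile. Then draw the filter out along its rail by its upright orange handle until you feel its spring ball click and settle into the notch of the brass clip, without stopping short or going on past it, and finish there still gripping the handle: the program ends holding the filter still at the notch. Leave the other things on the worktop where they are.

Things in the scene. Friction and masses are not known exactly. Their poses are not given: they have to be found in the camera images.
- cleaner: The fixed lint-filter cleaner: white bed 150 x 430 x 12 mm, two guide rails 28 mm high, a portal (149 x 44 mm, top at 68 mm) carrying the wheel. Origin on the worktop under the wheel's axis; z up, y along the rail: the filter is drawn out towards its -y. The bed reaches from +85 mm to -345 mm along y. Place and yaw vary.
- wheel_axis (a point): Point on the vertical axis of the blue brush wheel, 112 mm above the worktop (the height at which to grip the crank knob). The wheel is 116 mm across, its upper rim 86 mm above the worktop; the highest point of its hub is at 91 mm.
- crank_grip (a point): Grip point on the axis of the upright black crank knob, 112 mm above the worktop. The knob is a round post of 24 mm diameter, 87 to 132 mm above the worktop, 43 mm from the wheel's axis; it spins freely on its own pin, so the gripper can keep its orientation while carrying it round. At the start it may stand at any side of the wheel.
- brush_wheel (a joint): Angle of the brush wheel in rad: 0 at the start, grows clockwise seen from above, 6.28 after a full turn; the wheel can go on to two turns. It turns with a friction of about 0.04 N m (1 N at the knob) and stays where it is left.
- filter: Grey filter cassette, a screen frame 98 x 120 mm with a tongue and handle towards -y, its top 25 mm above the worktop; axes as the cleaner's. It slides along the rail only, friction about 1.5 N. Origin at the frame's centre underside: at the start 0 to 25 mm out from the wheel's axis, 180 mm at the end stop; at the notch 115 to 145 mm, different in each run.
- handle_grip (a point): Grip point in the middle of the filter's upright orange handle, 61.5 mm above the worktop, 145 mm beyond the filter's origin along the rail. The handle is 30 mm (across the rail) by 16 mm (along it), from 23.5 to 81.5 mm above the worktop. The brass clip beside the tongue is 28 mm high.
- ball_seat (a point): Centre of the 10 mm steel spring ball at the side of the filter's tongue (towards +x of the cleaner), when sprung out; it moves with the filter, 45 mm nearer the wheel than the handle.
- notch (a point): Where ball_seat lies when the ball rests in the notch, between two ridges of the brass clip (15 x 30 x 16 mm). From 14 mm before it the ball rides up the first ridge: the pull rises to about 6 to 10 N; past the crest, 7 mm before the notch, the ball draws the filter on into the notch; going on, a second ridge resists alike, its crest 7 mm past.
- scrub_brush: Loose wooden scrubbing brush, 57 x 150 x 43 mm, a bystander; origin under its centre.
- peg_1: Loose clothes peg, 15 x 72 x 12 mm, a bystander; origin under its centre.
- peg_4: Loose pink clothes peg, 15 x 72 x 12 mm, a bystander; origin under its centre.

How it is judged:
By the outcome, as a careful person would: the job done as asked, in the order asked, and still so for the second after the job is handed in, while the arm keeps its last pose, push and grip.
It also fails if it takes over 61 s, if anything falls off the work surface, if the arm or the gripper's body presses on something with over 40 N, if the wrist force passes 120 N, or if a joint passes its speed limit or range.

## Working session

There is one attempt and no reset: what is moved stays moved. The work goes in short steps, Python scripts to look and compute and a tool call to move; the robot and the scene stay as the last step left them, time stands still between calls to the robot, and variables do not carry over. Pictures are saved under pics/ and viewed, about 8 in all and at most 12, crops included, and the job is handed in when it is done.

Besides the shell and the picture viewer there is one more tool, called after "Call:" in YAML: its name, and indented under it one key for each argument. move_arm: Moves the arm, as the interface text tells. Its arguments: {"type":"object","properties":{"plan":{"type":"array"},"grip_force":{"type":"number"}},"required":["plan"]}

```bash
mkdir -p pics; python3 - <<'E'
from plant import sense,capture
import cv2,numpy as np
s=sense();print({k:np.round(v,3).tolist() for k,v in s.items()})
for n in("scene","top"):
    c=capture(n);cv2.imwrite(f"pics/{n}0.png",c["frame"][:,:,::-1]);np.savez(f"{n}0.npz",**c);print(n,c["mtx"].round(1).tolist(),c["pose"].round(3).tolist(),[k for k in c])
E
```

```text
{'time': 0.0, 'q': [1.174, 0.322, -0.07, 1.452, 0.023, 1.371, -0.057], 'qd': [0.0, 0.0, 0.0, 0.0, -0.001, 0.002, 0.001], 'effort': [0.001, -49.359, -0.382, -31.434, 0.013, 0.011, -0.0], 'tcp_pos': [0.259, -0.595, 0.23], 'tool_rot': [-3.074, -0.64, 0.001], 'contact_force': [0.04, 0.934, 0.331], 'wrist_torque': [-0.01, -0.023, 0.012], 'opening': 0.086}
scene [[442.2, 0.0, 322.4], [0.0, 442.2, 239.1], [0.0, 0.0, 1.0]] [[-0.754, 0.485, -0.443, -0.001], [-0.657, -0.542, 0.524, 0.528], [0.014, 0.686, 0.728, 0.903], [0.0, 0.0, 0.0, 1.0]] ['frame', 'mtx', 'pose']
top [[540.9, 0.0, 317.3], [0.0, 540.9, 238.9], [0.0, 0.0, 1.0]] [[-0.324, 0.763, -0.559, -0.503], [-0.946, -0.262, 0.191, 0.28], [-0.001, 0.591, 0.807, 1.5], [0.0, 0.0, 0.0, 1.0]] ['frame', 'mtx', 'pose']
```

View pics/scene0.png

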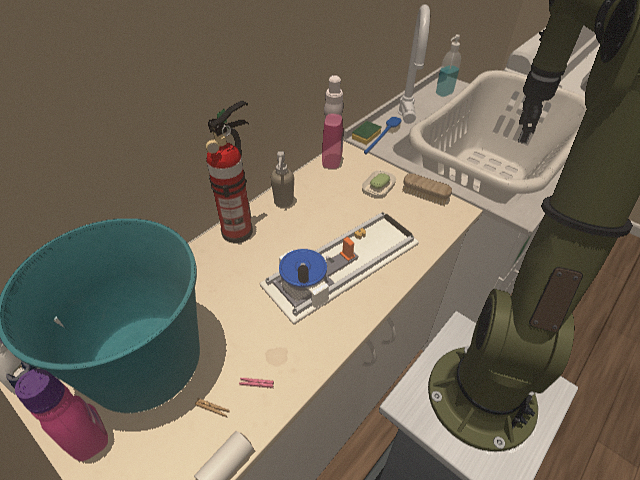

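View pics/top0.png

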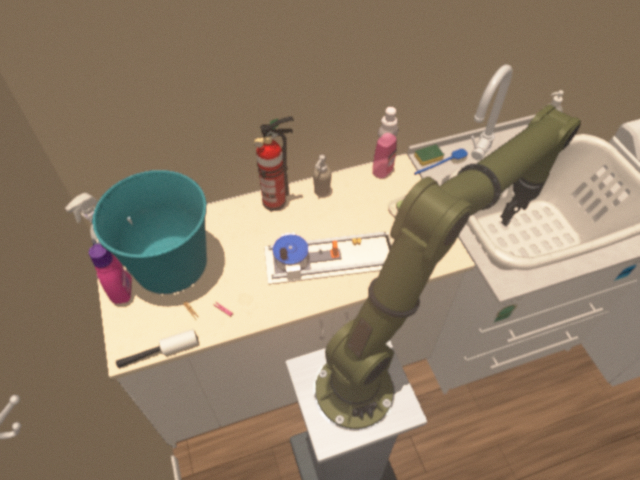

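The scene view shows the blue wheel at about (303,267), the black knob at (303,273), the orange handle at (348,247) and the brass clip at (360,233). In the top view they are at about (291,249), (284,253), (335,249) and (356,240). The gripper starts down beside or inside the laundry basket.

```bash
cat > h.py <<'E'
import numpy as np,cv2
def ray(c,u,v):
    K=c["mtx"];P=c["pose"];d=P[:3,:3]@np.array([(u-K[0,2])/K[0,0],-(v-K[1,2])/K[1,1],-1.]);return P[:3,3],d
def onz(c,u,v,z):
    o,d=ray(c,u,v);return o+d*(z-o[2])/d[2]
def tri(rs):
    A=0;b=0
    for o,d in rs:
        d=d/np.linalg.norm(d);M=np.eye(3)-np.outer(d,d);A=A+M;b=b+M@o
    return np.linalg.solve(A,b)
def blobs(c,lo,hi,box=None,amin=8):
    h=cv2.cvtColor(c["frame"],cv2.COLOR_RGB2HSV);m=cv2.inRange(h,lo,hi)
    if box: 
        k=np.zeros_like(m);x0,y0,x1,y1=box;k[y0:y1,x0:x1]=1;m=m*k
    n,l,s,ce=cv2.connectedComponentsWithStats(m)
    return m,l,[(ce[i].round(1).tolist(),s[i].tolist()) for i in range(1,n) if s[i][4]>=amin]
E
python3 - <<'E'
from h import *
C={n:dict(np.load(n+"0.npz")) for n in("scene","top")}
box={"scene":(255,205,425,325),"top":(260,225,400,285)}
R={}
for n,c in C.items():
    for nm,lo,hi in(("blue",(105,120,50),(125,255,255)),("orange",(5,170,120),(16,255,255)),("brass",(17,110,90),(28,255,255)),("black",(0,0,0),(180,110,60))):
        m,l,b=blobs(c,lo,hi,box[n]);print(n,nm,b)
        if nm=="blue":
            ct=max(cv2.findContours(m,0,2)[0],key=cv2.contourArea);e=cv2.fitEllipse(cv2.convexHull(ct));print(e,onz(c,*e[0],.086).round(4))
        for ce,s in b: print("   z.06:",onz(c,*ce,.06).round(4),"z.11",onz(c,*ce,.11).round(4),"z.025",onz(c,*ce,.025).round(4))
for n in C: 
    x0,y0,x1,y1=box[n]; 
im=[cv2.resize(C[n]["frame"][y0:y1,x0:x1],None,fx=f,fy=f,interpolation=2) for n,f,(x0,y0,x1,y1) in(("scene",3.5,(255,205,425,300)),("top",3.5,(255,225,400,285)))]
w=max(i.shape[1] for i in im);im=[cv2.copyMakeBorder(i,0,0,0,w-i.shape[1],0) for i in im]
cv2.imwrite("pics/crop.png",np.vstack(im)[:,:,::-1])
E
```

```text
scene blue [([302.6, 265.8], [279, 249, 48, 37, 1124])]
((302.5005798339844, 267.1258850097656), (36.532352447509766, 47.21430587768555), 87.79678344726562) [0.4715 0.042  0.086 ]
   z.06: [0.4893 0.0232 0.06  ] z.11 [0.4602 0.0532 0.11  ] z.025 [0.5096 0.0022 0.025 ]
scene orange [([348.3, 240.7], [344, 237, 10, 8, 40]), ([345.3, 256.0], [340, 252, 12, 8, 24])]
   z.06: [ 0.4582 -0.1188  0.06  ] z.11 [ 0.431  -0.0804  0.11  ] z.025 [ 0.4773 -0.1457  0.025 ]
   z.06: [ 0.4307 -0.0723  0.06  ] z.11 [ 0.4051 -0.0367  0.11  ] z.025 [ 0.4486 -0.0973  0.025 ]
scene brass [([359.4, 232.8], [354, 228, 12, 11, 65])]
   z.06: [ 0.4543 -0.1609  0.06  ] z.11 [ 0.4273 -0.12    0.11  ] z.025 [ 0.4731 -0.1896  0.025 ]
scene black [([396.3, 226.6], [385, 217, 24, 19, 33])]
   z.06: [ 0.3942 -0.246   0.06  ] z.11 [ 0.3708 -0.2     0.11  ] z.025 [ 0.4106 -0.2781  0.025 ]
top blue [([282.5, 243.1], [275, 238, 20, 16, 83])]
((284.6165466308594, 245.6005401611328), (14.303637504577637, 21.859926223754883), 56.68532943725586) [0.4848 0.0533 0.086 ]
   z.06: [0.5149 0.0528 0.06  ] z.11 [0.4795 0.0607 0.11  ] z.025 [0.5396 0.0473 0.025 ]
top orange [([334.5, 244.7], [334, 242, 2, 6, 11])]
   z.06: [ 0.4535 -0.1063  0.06  ] z.11 [ 0.4202 -0.0929  0.11  ] z.025 [ 0.4767 -0.1157  0.025 ]
top brass [([356.5, 240.2], [352, 238, 9, 5, 32])]
   z.06: [ 0.4471 -0.181   0.06  ] z.11 [ 0.4141 -0.165   0.11  ] z.025 [ 0.4702 -0.1923  0.025 ]
top black []
```

View pics/crop.png

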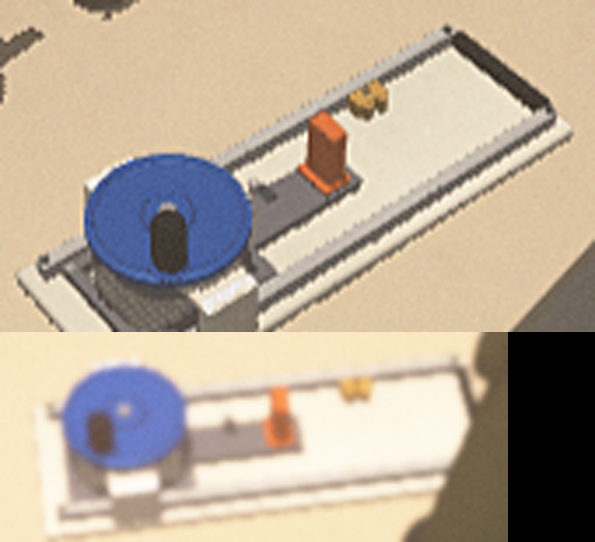

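The crop confirms the layout. The knob's top is at about (303,266) in the scene view, with the handle's orange top near (348,239). The clip lies farther out on the wall side, and the rail runs towards the sink.

```bash
python3 - <<'E'
from h import *
S,T=[dict(np.load(n+"0.npz")) for n in("scene","top")]
f=lambda u,v:(u/3.5+254.9,v/3.5+204.9)
g=lambda u,v:(u/3.5+254.9,(v-332)/3.5+224.9)
print("knob top S",onz(S,*f(169,217),.132),"base",onz(S,*f(169,260),.087),"tri",tri([ray(S,*f(169,240)),ray(T,*g(100,434))]))
print("handle top S",onz(S,*f(327,122),.0815))
print("wheel T",onz(T,*g(124,417),.086))
print("tri handle",tri([ray(S,*f(327,152)),ray(T,*g(281,417))]))
# white bed far corners / rail top lines in S at z=.028: left rail (wall side) and right rail
a=onz(S,*f(448,32),.028);b=onz(S,*f(222,165),.028);c=onz(S,*f(550,107),.028);d=onz(S,*f(275,280),.028)
for p,q in((a,b),(c,d)): v=q-p;print(p,q,"yaw",np.degrees(np.arctan2(-v[0],v[1])))
print("clip",tri([ray(S,359.4,232.8),ray(T,356.5,240.2)]))
E
```

```text
knob top S [0.44424043 0.06786636 0.132     ] base [0.44495265 0.06827154 0.087     ] tri [0.44251067 0.0688981  0.10758285]
handle top S [ 0.44853748 -0.10488381  0.0815    ]
wheel T [0.46541673 0.04014559 0.086     ]
tri handle [ 0.44620884 -0.10630911  0.0471742 ]
[ 0.46724495 -0.29194599  0.028     ] [ 0.50904585 -0.05835402  0.028     ] yaw -10.145599576899603
[ 0.35720139 -0.27578252  0.028     ] [ 0.40902082 -0.00174917  0.028     ] yaw -10.708135062490785
clip [ 0.47608856 -0.19495603  0.01766684]
```

Call:
move_arm:
  plan:
    - {"delta_pos": [0, 0, 4], "turn": [0, 0, 0], "fingers": -1}
    - {"delta_pos": [0, 0, 5], "turn": [0, 0, 0], "fingers": -1}
    - {"delta_pos": [0, 0, 5], "turn": [0, 0, 0], "fingers": -1}
    - {"delta_pos": [0, 0, 5], "turn": [0, 0, 0], "fingers": -1}

```text
time: 0.5
tcp_pos: [0.2564, -0.5897, 0.4126]
tool_rot: [-3.05, -0.636, 0.01]
contact_force: [0.7, -0.5, 0.9]
opening: 0.0851
```

Call:
move_arm:
  plan:
    - {"delta_pos": [1.3, 4.7, 0], "turn": [0, 0, -8.5], "fingers": -1}
    - {"delta_pos": [1.3, 4.7, 0], "turn": [0, 0, -8.5], "fingers": -1}
    - {"delta_pos": [1.3, 4.7, 0], "turn": [0, 0, -8.5], "fingers": -1}
    - {"delta_pos": [1.3, 4.7, 0], "turn": [0, 0, -8.5], "fingers": -1}
    - {"delta_pos": [1.3, 4.7, 0], "turn": [0, 0, 0], "fingers": -1}
    - {"delta_pos": [1.3, 4.7, 0], "turn": [0, 0, 0], "fingers": -1}
    - {"delta_pos": [1.3, 4.7, 0], "turn": [0, 0, 0], "fingers": -1}
    - {"delta_pos": [1.3, 4.7, 0], "turn": [0, 0, 0], "fingers": -1}

```text
time: 1.3
tcp_pos: [0.3594, -0.2135, 0.4184]
tool_rot: [-3.115, 0.309, -0.002]
contact_force: [-0.2, 0.3, 0.3]
opening: 0.0857
```

Call:
move_arm:
  plan:
    - {"delta_pos": [1.8, 4.0, -2], "turn": [0, 0, 0], "fingers": -1}
    - {"delta_pos": [1.8, 4.0, -3], "turn": [0, 0, 0], "fingers": -1}
    - {"delta_pos": [1.5, 4.0, -3], "turn": [0, 0, 0], "fingers": -1}
    - {"delta_pos": [1.5, 4.0, -3], "turn": [0, 0, 0], "fingers": -1}
    - {"delta_pos": [0.5, 1, 0], "turn": [0, 0, 0], "fingers": -1}
    - {"delta_pos": [0, 0, 0], "turn": [0, 0, 0], "fingers": -1}

```text
time: 1.9
tcp_pos: [0.4277, -0.0385, 0.3119]
tool_rot: [-3.121, 0.29, -0.006]
contact_force: [-0.9, -0.1, -0.0]
opening: 0.0858
```

```bash
python3 - <<'E'
from plant import sense,capture
from h import *
s=sense();print(s["tcp_pos"],s["tool_rot"],s["q"])
c=capture("wrist");cv2.imwrite("pics/w1.png",c["frame"][:,:,::-1]);np.savez("w1.npz",**c);print(c["mtx"],c["pose"].round(3))
E
```

```text
[ 0.42770257 -0.03851409  0.31187807] [-3.12138084  0.29043764 -0.00614078] [ 0.70919485 -0.19314766 -0.57515803  1.80782422 -0.11185017  1.49332031
 -1.60548163]
[[381.86841313   0.         312.44330124]
 [  0.         381.86841313 244.3660927 ]
 [  0.           0.           1.        ]] [[-0.184  0.938  0.294  0.504]
 [-0.983 -0.173 -0.061 -0.055]
 [-0.007 -0.3    0.954  0.456]
 [ 0.     0.     0.     1.   ]]
```

View pics/w1.png

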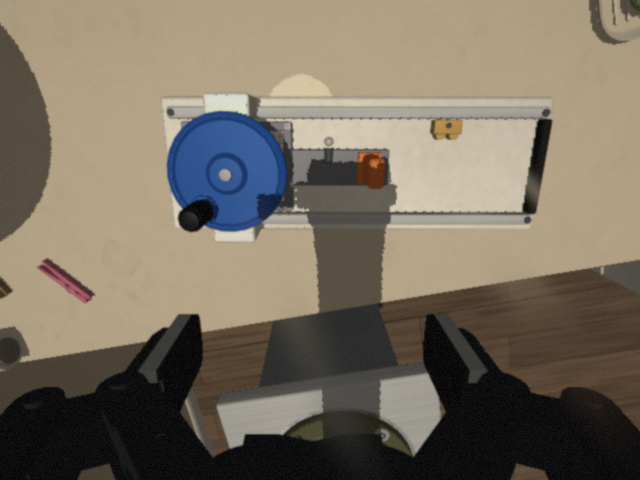

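The wrist view shows the wheel at (227,171) with its hub at (224,175), and the knob top at (190,217). The handle is at (373,170), the ball at (329,142) and the brass clip at (447,130).

```bash
python3 - <<'E'
from h import *
W=dict(np.load("w1.npz"))
m,l,b=blobs(W,(105,120,40),(125,255,255),(150,90,300,250),200)
ct=max(cv2.findContours(m,0,2)[0],key=cv2.contourArea);e=cv2.fitEllipse(cv2.convexHull(ct));print(e);w=onz(W,*e[0],.086);print("wheel",w,"hub",onz(W,224.5,175,.091))
k=onz(W,190,218,.132);print("knob",k, "r",np.linalg.norm((k-w)[:2]))
for nm,lo,hi in(("orange",(3,150,60),(16,255,255)),("brass",(16,110,70),(28,255,255))):
    print(nm,blobs(W,lo,hi,(300,90,560,240))[2])
y=lambda a,b:onz(W,*b,.028)-onz(W,*a,.028)
v=y((546,113),(171,113));v2=y((528,220),(195,215));print([np.degrees(np.arctan2(-q[0],q[1])) for q in(v,v2)])
yv=v/np.linalg.norm(v)
for n,p in(("handle",onz(W,376,177,.0815)),("ball",onz(W,329,142,.017)),("clip",onz(W,447.5,130,.028)),("clip.017",onz(W,447.5,130,.017)),("knob",k)):
    print(n,p.round(4),"along",(p-w)@yv,"across",(p-w)@np.array([yv[1],-yv[0],0]))
S=dict(np.load("scene0.npz"))
print("wheel tri",tri([ray(W,*e[0]),ray(S,302.5,267.1)]))
E
```

```text
((226.70196533203125, 170.52566528320312), (115.34991455078125, 122.61637115478516), 134.80479431152344)
wheel [0.47785923 0.03634061 0.086     ] hub [0.47452217 0.03821702 0.091     ]
knob [0.44725893 0.06676183 0.132     ] r 0.04314891611303262
orange [([370.7, 169.4], [357, 153, 28, 35, 853])]
brass [([446.2, 128.5], [432, 120, 30, 19, 491])]
[np.float64(-10.597679146678162), np.float64(-11.381157410775323)]
handle [ 0.4449 -0.1039  0.0815] along -0.14394355954311805 across -0.006602751668977775
ball [ 0.4826 -0.0664  0.017 ] along -0.10010229868378757 across 0.023525541839962714
clip [ 0.4721 -0.1929  0.028 ] along -0.22641772404001625 across 0.036476308755776336
clip.017 [ 0.4713 -0.1965  0.017 ] along -0.23006532848101613 across 0.03632751019263452
knob [0.4473 0.0668 0.132 ] along 0.024274575408635507 across -0.035673154478683196
wheel tri [0.47671291 0.03775034 0.078283  ]
```

Call:
move_arm:
  plan:
    - {"delta_pos": [0.7, 3.5, -3], "turn": [0, 0, 0], "fingers": -1}
    - {"delta_pos": [0.6, 3.5, -3], "turn": [0, 0, 0], "fingers": -1}
    - {"delta_pos": [0.6, 3.2, -3], "turn": [0, 0, 0], "fingers": -1}
    - {"delta_pos": [0.2, 0.8, -1], "turn": [0, 0, 0], "fingers": -1}
    - {"delta_pos": [0, 0, 0], "turn": [0, 0, 0], "fingers": -1}

```text
time: 2.45
tcp_pos: [0.4519, 0.0625, 0.2137]
tool_rot: [-3.121, 0.322, -0.02]
contact_force: [0.2, -1.2, 0.2]
opening: 0.0852
```

Call:
move_arm:
  plan:
    - {"delta_pos": [-0.6, 0.5, -3], "turn": [0, 0, 0], "fingers": -1}
    - {"delta_pos": [0, 0, -3], "turn": [0, 0, 0], "fingers": -1}
    - {"delta_pos": [0, 0, 0], "turn": [0, 0, 0], "fingers": -1}

```text
time: 2.75
tcp_pos: [0.4496, 0.0603, 0.1567]
tool_rot: [-3.122, 0.337, -0.031]
contact_force: [-0.4, -1.2, -0.1]
opening: 0.0857
```

```bash
python3 - <<'E'
from plant import sense,capture
from h import *
s=sense();print(s["tcp_pos"],s["tool_rot"],s["q"])
c=capture("wrist");cv2.imwrite("pics/w2.png",c["frame"][:,:,::-1]);np.savez("w2.npz",**c);print(c["pose"].round(3))
E
```

```text
[0.44959179 0.06030317 0.1566949 ] [-3.12154748  0.33680939 -0.0309105 ] [ 0.61597878 -0.0447129  -0.78266768  2.004426   -0.03058014  1.14961049
 -1.94002206]
[[-0.213  0.937  0.277  0.523]
 [-0.977 -0.203 -0.063  0.043]
 [-0.003 -0.284  0.959  0.302]
 [ 0.     0.     0.     1.   ]]
```

View pics/w2.png

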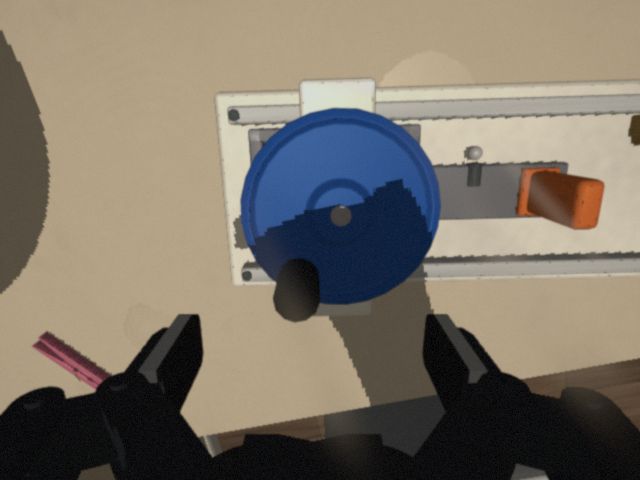

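Close view: the hub is at (341,216) and the knob top is at about (297,298). The wheel covers x 242–440 and the handle is at (575,200).

```bash
python3 - <<'E'
from h import *
W=dict(np.load("w2.npz"))
m,l,b=blobs(W,(105,80,15),(125,255,255),(220,90,460,320),200)
ct=max(cv2.findContours(m,0,2)[0],key=cv2.contourArea);e=cv2.fitEllipse(cv2.convexHull(ct));print(e);w=onz(W,*e[0],.086);print("wheel",w,"hub",onz(W,341,216,.091))
k=onz(W,297,299,.132);print("knob",k,"base",onz(W,301,268,.087))
h=onz(W,586,202,.0815);print("handle",h)
E
```

```text
((340.0939636230469, 205.6615447998047), (194.98362731933594, 199.75006103515625), 69.0511703491211)
wheel [0.4798717 0.0369271 0.086    ] hub [0.47497618 0.03770374 0.091     ]
knob [0.44855528 0.06743299 0.132     ] base [0.44798107 0.06705108 0.087     ]
handle [ 0.45080462 -0.10327419  0.0815    ]
```

Call:
move_arm:
  plan:
    - {"delta_pos": [-0.2, 0.8, -1], "turn": [0, 1.1, 0], "fingers": -1}
    - {"delta_pos": [0, 0.2, -1], "turn": [0, 0, 0], "fingers": -1}
    - {"delta_pos": [0, 0, 0], "turn": [0, 0, 0], "fingers": -1}

```text
time: 3.1
tcp_pos: [0.4537, 0.0666, 0.1441]
tool_rot: [3.121, -0.348, 0.019]
contact_force: [1.0, -0.1, 0.3]
opening: 0.0856
```

Call:
move_arm:
  plan:
    - {"delta_pos": [-0.8, 0, -2.5], "turn": [0, 0, 0], "fingers": -1}
    - {"delta_pos": [0, 0, -2.5], "turn": [0, 0, 0], "fingers": -1}
    - {"delta_pos": [0, 0, 0], "turn": [0, 0, 0], "fingers": -1}

```text
time: 3.4
tcp_pos: [0.4496, 0.0643, 0.0974]
tool_rot: [3.12, -0.353, 0.033]
contact_force: [-1.1, 0.5, -0.6]
opening: 0.0852
```

Call:
move_arm:
  grip_force: 30
  plan:
    - {"delta_pos": [-0.4, 0.4, -0.3], "turn": [0, 1, 0], "fingers": -0.3}
    - {"delta_pos": [0, 0, 0], "turn": [0, 0, 0], "fingers": 1}
    - {"delta_pos": [0, 0, 0], "turn": [0, 0, 0], "fingers": 1}
    - {"delta_pos": [0, 0, 0], "turn": [0, 0, 0], "fingers": 1}
    - {"delta_pos": [0, 0, 0], "turn": [0, 0, 0], "fingers": 1}
    - {"delta_pos": [0, 0, 0], "turn": [0, 0, 0], "fingers": 1}

```text
time: 4.0
tcp_pos: [0.449, 0.0684, 0.0994]
tool_rot: [3.118, -0.354, 0.015]
contact_force: [-0.5, 0.5, -2.7]
opening: 0.0225
```

Call:
move_arm:
  plan:
    - {"delta_pos": [1.28, 0.76, 0], "turn": [0, 0, 0], "fingers": 1}
    - {"delta_pos": [1.46, 0.29, 0], "turn": [0, 0, 0], "fingers": 1}
    - {"delta_pos": [1.48, -0.23, 0], "turn": [0, 0, 0], "fingers": 1}
    - {"delta_pos": [1.31, -0.73, 0], "turn": [0, 0, 0], "fingers": 1}

```text
time: 4.4
tcp_pos: [0.5012, 0.0748, 0.0993]
tool_rot: [3.122, -0.348, 0.004]
contact_force: [-0.4, 2.9, 0.4]
opening: 0.0226
```

Call:
move_arm:
  plan:
    - {"delta_pos": [1.0, -1.33, 0], "turn": [0, 0, 0], "fingers": 1}
    - {"delta_pos": [0.61, -1.36, 0], "turn": [0, 0, 0], "fingers": 1}
    - {"delta_pos": [0.11, -1.49, 0], "turn": [0, 0, 0], "fingers": 1}
    - {"delta_pos": [-0.42, -1.43, 0], "turn": [0, 0, 0], "fingers": 1}
    - {"delta_pos": [-0.87, -1.21, 0], "turn": [0, 0, 0], "fingers": 1}

```text
time: 4.9
tcp_pos: [0.5093, 0.0069, 0.0992]
tool_rot: [-3.115, 0.341, -0.005]
contact_force: [-5.6, 6.7, 3.9]
opening: 0.0231
```

Call:
move_arm:
  plan:
    - {"delta_pos": [-1.25, -0.8, 0], "turn": [0, 0, 0], "fingers": 1}
    - {"delta_pos": [-1.42, -0.46, 0], "turn": [0, 0, 0], "fingers": 1}
    - {"delta_pos": [-1.49, 0.05, 0], "turn": [0, 0, 0], "fingers": 1}
    - {"delta_pos": [-1.39, 0.56, 0], "turn": [0, 0, 0], "fingers": 1}
    - {"delta_pos": [-1.11, 1.0, 0], "turn": [0, 0, 0], "fingers": 1}

```text
time: 5.4
tcp_pos: [0.4447, 0.0119, 0.0995]
tool_rot: [-3.102, 0.347, -0.015]
contact_force: [8.9, 3.0, -10.1]
opening: 0.0227
```

Call:
move_arm:
  plan:
    - {"delta_pos": [-0.86, 1.21, 0], "turn": [0, 0, 0], "fingers": 1}
    - {"delta_pos": [-0.21, 1.48, 0], "turn": [0, 0, 0], "fingers": 1}
    - {"delta_pos": [0.31, 1.46, 0], "turn": [0, 0, 0], "fingers": 1}
    - {"delta_pos": [0.79, 1.27, 0], "turn": [0, 0, 0], "fingers": 1}

```text
time: 5.8
tcp_pos: [0.4431, 0.0608, 0.0993]
tool_rot: [-3.111, 0.354, -0.016]
contact_force: [-7.6, 2.9, 6.6]
opening: 0.0228
```

Call:
move_arm:
  plan:
    - {"delta_pos": [0.95, 1.15, 0], "turn": [0, 0, 0], "fingers": 1}
    - {"delta_pos": [1.36, 0.63, 0], "turn": [0, 0, 0], "fingers": 1}
    - {"delta_pos": [1.48, 0.13, 0], "turn": [0, 0, 0], "fingers": 1}
    - {"delta_pos": [1.45, -0.38, 0], "turn": [0, 0, 0], "fingers": 1}
    - {"delta_pos": [0, 0, 0], "turn": [0, 0, 0], "fingers": 1}

```text
time: 6.3
tcp_pos: [0.4944, 0.0781, 0.0994]
tool_rot: [-3.111, 0.35, -0.005]
contact_force: [1.0, -0.4, -0.0]
opening: 0.0227
```

Call:
move_arm:
  plan:
    - {"delta_pos": [0, 0, 0], "turn": [0, 0, 0], "fingers": -1}
    - {"delta_pos": [0, 0, 0], "turn": [0, 0, 0], "fingers": -1}
    - {"delta_pos": [0, 0, 0], "turn": [0, 0, 0], "fingers": -1}
    - {"delta_pos": [0, 0, 0], "turn": [0, 0, 0], "fingers": -1}
    - {"delta_pos": [0, 0, 0], "turn": [0, 0, 0], "fingers": -1}
    - {"delta_pos": [0, 0, 3], "turn": [0, 0, 0], "fingers": -1}
    - {"delta_pos": [0, 0, 4], "turn": [0, 0, 0], "fingers": -1}
    - {"delta_pos": [0, 0, 4], "turn": [0, 0, 0], "fingers": -1}

```text
time: 7.1
tcp_pos: [0.4879, 0.0725, 0.2071]
tool_rot: [-3.116, 0.355, 0.017]
contact_force: [-0.1, -0.8, 0.3]
opening: 0.0856
```

```bash
python3 - <<'E'
from plant import sense,capture
from h import *
s=sense();print(s["tcp_pos"],s["tool_rot"],s["opening"])
c=capture("wrist");cv2.imwrite("pics/w3.png",c["frame"][:,:,::-1]);np.savez("w3.npz",**c)
E
```

```text
[0.48792264 0.07253864 0.20708273] [-3.11641976  0.35517301  0.01696115] 0.08561565227651294
```

View pics/w3.png

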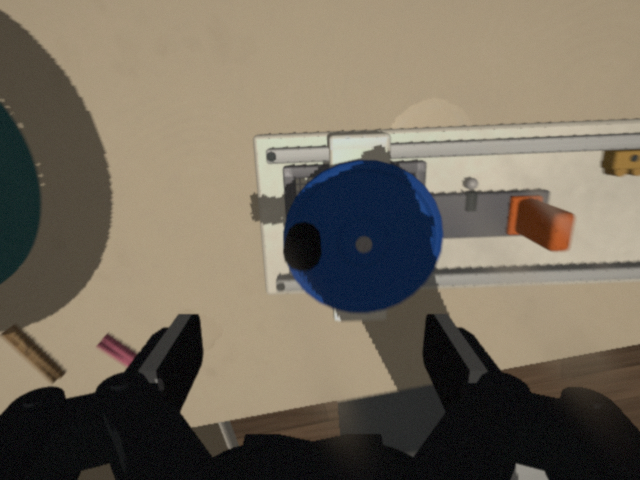

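The knob now stands left of the hub, at (302,245) against (364,244). The filter has not moved: the ball is at (471,184) and the handle at (541,222).

```bash
python3 - <<'E'
from h import *
W=dict(np.load("w3.npz"))
k=onz(W,300,246,.132);w=onz(W,364,244,.091);print("knob",k,"hub",w,np.degrees(np.arctan2(*(k-w)[1::-1])))
print("handle top",onz(W,559,232,.0815),"ball",onz(W,471,184,.017),"clip",onz(W,624,160,.028))
print(blobs(W,(3,150,40),(16,255,255),(480,150,600,280))[2])
E
```

```text
knob [0.49615865 0.07772712 0.132     ] hub [0.47437614 0.03744476 0.091     ] 61.597886799031365
handle top [ 0.4483131  -0.10367315  0.0815    ] ball [ 0.48167812 -0.0680256   0.017     ] clip [ 0.47612594 -0.18884738  0.028     ]
[([535.8, 224.5], [508, 196, 61, 54, 1943]), ([568.3, 217.4], [565, 213, 8, 11, 58])]
```

Call:
move_arm:
  plan:
    - {"delta_pos": [-1.0, -4.5, 0], "turn": [0, 0, 0], "fingers": -1}
    - {"delta_pos": [-1.0, -4.5, 0], "turn": [0, 0, 0], "fingers": -1}
    - {"delta_pos": [-1.0, -4.5, -2], "turn": [0, 0, 0], "fingers": -1}
    - {"delta_pos": [-0.8, -4.0, -2], "turn": [0, 0, 0], "fingers": -1}
    - {"delta_pos": [0, 0, 0], "turn": [0, 0, 0], "fingers": -1}

```text
time: 7.65
tcp_pos: [0.4541, -0.1056, 0.1784]
tool_rot: [-3.121, 0.345, -0.021]
contact_force: [-0.2, 0.6, 0.1]
opening: 0.0851
```

Call:
move_arm:
  plan:
    - {"delta_pos": [-0.4, 0, -3], "turn": [0, 0.8, 1.8], "fingers": -1}
    - {"delta_pos": [-0.2, 0, -3], "turn": [0, 0, 0], "fingers": -1}
    - {"delta_pos": [0, 0, -2], "turn": [0, 0, 0], "fingers": -1}
    - {"delta_pos": [0, 0, 0], "turn": [0, 0, 0], "fingers": -1}

```text
time: 8.05
tcp_pos: [0.448, -0.1064, 0.0969]
tool_rot: [3.126, -0.3, 0.003]
contact_force: [0.0, 0.1, 0.2]
opening: 0.0856
```

Call:
move_arm:
  plan:
    - {"delta_pos": [0, 0.2, -2.5], "turn": [0, 0, 0], "fingers": -1}
    - {"delta_pos": [0, 0, -2.5], "turn": [0, 0, 0], "fingers": -1}
    - {"delta_pos": [0, 0, -0.3], "turn": [0, 0, 0], "fingers": -1}
    - {"delta_pos": [0, 0, 0], "turn": [0, 0, 0], "fingers": -1}

```text
time: 8.45
tcp_pos: [0.4516, -0.1034, 0.0471]
tool_rot: [3.125, -0.297, 0.013]
contact_force: [0.2, 0.3, 1.0]
opening: 0.0852
```

Call:
move_arm:
  grip_force: 50
  plan:
    - {"delta_pos": [-0.3, 0, -0.1], "turn": [0, 0, 0], "fingers": 0}
    - {"delta_pos": [0, 0, 0], "turn": [0, 0, 0], "fingers": 1}
    - {"delta_pos": [0, 0, 0], "turn": [0, 0, 0], "fingers": 1}
    - {"delta_pos": [0, 0, 0], "turn": [0, 0, 0], "fingers": 1}
    - {"delta_pos": [0, 0, 0], "turn": [0, 0, 0], "fingers": 1}
    - {"delta_pos": [0, 0, 0], "turn": [0, 0, 0], "fingers": 1}

```text
time: 9.05
tcp_pos: [0.4518, -0.1043, 0.0511]
tool_rot: [3.122, -0.297, 0.025]
contact_force: [0.5, -0.5, -3.3]
opening: 0.0152
```

```bash
python3 - <<'E'
from plant import sense,capture
from h import *
s=sense();print(s["tcp_pos"],s["tool_rot"],s["opening"],s["contact_force"])
c=capture("wrist");cv2.imwrite("pics/w4.png",c["frame"][:,:,::-1]);np.savez("w4.npz",**c)
E
```

```text
[ 0.45183093 -0.10430788  0.05110971] [ 3.12156521 -0.29672795  0.02473552] 0.015179012782256859 [ 0.49755818 -0.51483044 -3.31291986]
```

View pics/w4.png

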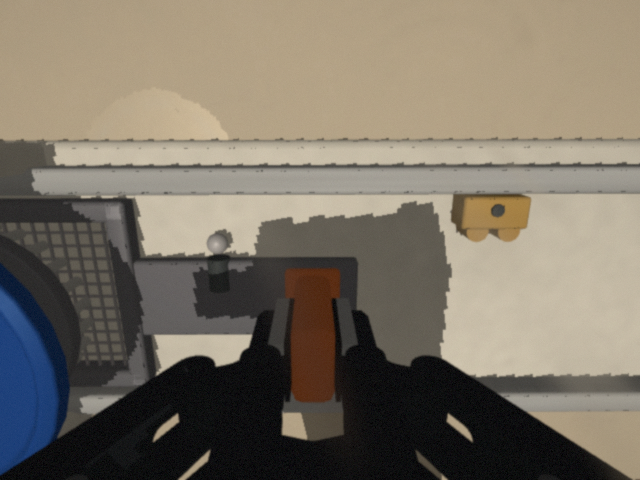

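The handle is centred in the fingers. The ball is at (217,243) and the clip's two ridges are at (476,236) and (509,236), so the notch is at about (492.5,236).

```bash
python3 - <<'E'
from h import *
W=dict(np.load("w4.npz"))
a=onz(W,45,182,.028);b=onz(W,630,179,.028);d=(b-a)/np.linalg.norm(b-a);print("rail dir",d)
for z in(.016,.02,.024):
  for zr in (.02,.028):
    B=onz(W,217.5,243,z);r1,r2=onz(W,476,236,zr),onz(W,509,236,zr);print(z,zr,"B",B.round(4),"ridge gap",(r2-r1)@d,"dist",((r1+r2)/2-B)@d,"cross",(((r1+r2)/2-B)@np.array([-d[1],d[0],0])))
E
```

```text
rail dir [-0.18327396 -0.98306188  0.        ]
0.016 0.02 B [ 0.4827 -0.0638  0.016 ] ridge gap 0.015850977825240222 dist 0.13289819453788534 cross 0.0038960933938872355
0.016 0.028 B [ 0.4827 -0.0638  0.016 ] ridge gap 0.015130437280043825 dist 0.12894688828999962 cross 0.006130763788082945
0.02 0.02 B [ 0.4836 -0.065   0.02  ] ridge gap 0.015850977825240222 dist 0.13187648203209762 cross 0.0027170045324817734
0.02 0.028 B [ 0.4836 -0.065   0.02  ] ridge gap 0.015130437280043825 dist 0.12792517578421192 cross 0.004951674926677484
0.024 0.02 B [ 0.4846 -0.0662  0.024 ] ridge gap 0.015850977825240222 dist 0.13085476952630995 cross 0.001537915671076261
0.024 0.028 B [ 0.4846 -0.0662  0.024 ] ridge gap 0.015130437280043825 dist 0.12690346327842425 cross 0.0037725860652719724
```

Call:
move_arm:
  plan:
    - {"delta_pos": [-0.28, -1.47, 0], "turn": [0, 0, 0], "fingers": 1}
    - {"delta_pos": [-0.37, -1.97, 0], "turn": [0, 0, 0], "fingers": 1}
    - {"delta_pos": [-0.37, -1.97, 0], "turn": [0, 0, 0], "fingers": 1}
    - {"delta_pos": [-0.37, -1.97, 0], "turn": [0, 0, 0], "fingers": 1}
    - {"delta_pos": [-0.28, -1.47, 0], "turn": [0, 0, 0], "fingers": 1}
    - {"delta_pos": [0, 0, 0], "turn": [0, 0, 0], "fingers": 1}

```text
time: 9.7
tcp_pos: [0.4353, -0.1918, 0.0511]
tool_rot: [3.126, -0.295, 0.025]
contact_force: [-0.8, -1.4, 0.1]
opening: 0.0151
```

```bash
python3 - <<'E'
from plant import sense,capture
from h import *
s=sense();print(s["tcp_pos"],s["tool_rot"],s["opening"],s["contact_force"])
print("moved",(s["tcp_pos"]-np.array([.4518,-.1043,.051]))@[-.183,-.983,0])
c=capture("wrist");cv2.imwrite("pics/w5.png",c["frame"][:,:,::-1]);np.savez("w5.npz",**c)
E
```

```text
[ 0.43530375 -0.19178471  0.05105881] [ 3.12648553 -0.29541342  0.02527532] 0.015142317894172717 [-0.77397218 -1.35190859  0.12063118]
moved 0.08901628564412432
```

View pics/w5.png

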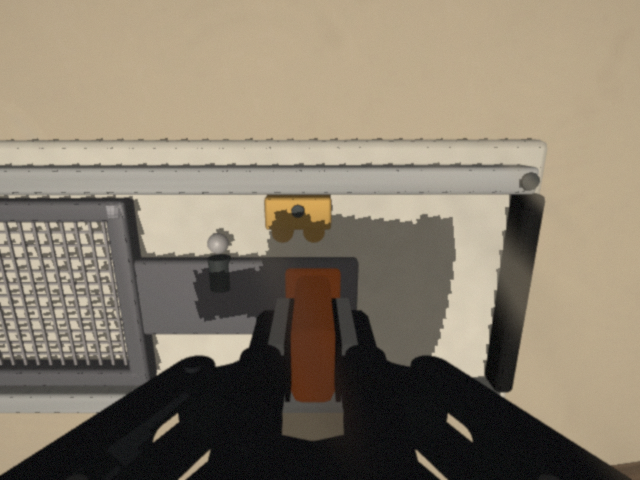

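Ridges are now at (282,235) and (314,235), with the ball at (217,243). That leaves about 37 mm to the notch.

Call:
move_arm:
  plan:
    - {"delta_pos": [-0.2, -1.08, 0], "turn": [0, 0, 0], "fingers": 1}
    - {"delta_pos": [-0.2, -1.08, 0], "turn": [0, 0, 0], "fingers": 1}
    - {"delta_pos": [0, 0, 0], "turn": [0, 0, 0], "fingers": 1}

```text
time: 10.05
tcp_pos: [0.4315, -0.2115, 0.051]
tool_rot: [-3.128, 0.29, -0.024]
contact_force: [-0.5, -2.6, -0.4]
opening: 0.0152
```

Call:
move_arm:
  plan:
    - {"delta_pos": [-0.05, -0.3, 0], "turn": [0, 0, 0], "fingers": 1}
    - {"delta_pos": [-0.05, -0.3, 0], "turn": [0, 0, 0], "fingers": 1}

```text
time: 10.25
tcp_pos: [0.4307, -0.2162, 0.051]
tool_rot: [-3.126, 0.289, -0.023]
contact_force: [-0.2, 6.4, 1.9]
opening: 0.015
```

Call:
move_arm:
  plan:
    - {"delta_pos": [-0.05, -0.3, 0], "turn": [0, 0, 0], "fingers": 1}

```text
time: 10.35
tcp_pos: [0.4306, -0.2165, 0.051]
tool_rot: [-3.123, 0.287, -0.022]
contact_force: [0.3, 11.2, 3.4]
opening: 0.0157
```

Call:
move_arm:
  plan:
    - {"delta_pos": [-0.05, -0.3, 0], "turn": [0, 0, 0], "fingers": 1}

```text
time: 10.45
tcp_pos: [0.4306, -0.2165, 0.051]
tool_rot: [-3.119, 0.284, -0.021]
contact_force: [0.9, 8.8, 0.6]
opening: 0.0152
```

Call:
move_arm:
  plan:
    - {"delta_pos": [-0.08, -0.5, 0], "turn": [0, 0, 0], "fingers": 1}

```text
time: 10.55
tcp_pos: [0.4305, -0.2166, 0.0509]
tool_rot: [-3.114, 0.279, -0.019]
contact_force: [1.4, 16.5, 6.6]
opening: 0.0152
```

Call:
move_arm:
  plan:
    - {"delta_pos": [-0.08, -0.5, 0], "turn": [0, 0, 0], "fingers": 1}

```text
time: 10.65
tcp_pos: [0.4305, -0.217, 0.0509]
tool_rot: [-3.109, 0.273, -0.018]
contact_force: [-0.1, 13.1, 5.0]
opening: 0.0147
```

```bash
python3 - <<'E'
from plant import sense,capture
from h import *
s=sense();print({k:np.round(v,4).tolist() for k,v in s.items()})
c=capture("wrist");cv2.imwrite("pics/w6.png",c["frame"][:,:,::-1]);np.savez("w6.npz",**c)
s=sense();print({k:np.round(v,4).tolist() for k,v in s.items()})
E
```

```text
{'time': 10.65, 'q': [0.9757, 0.1821, -0.583, 2.0409, 0.0949, 0.9458, -1.4006], 'qd': [0.0326, 0.0282, 0.0049, -0.0267, -0.0441, 0.0309, 0.0916], 'effort': [4.6977, -30.4013, 2.5045, -27.0941, 2.3204, -1.2116, 0.3233], 'tcp_pos': [0.4305, -0.217, 0.0509], 'tool_rot': [-3.1091, 0.2728, -0.0176], 'contact_force': [-0.1463, 13.1202, 4.9529], 'wrist_torque': [1.1492, 0.1412, -0.415], 'opening': 0.0147}
{'time': 10.7, 'q': [0.976, 0.1823, -0.5826, 2.0407, 0.0951, 0.9459, -1.4003], 'qd': [-0.0031, -0.003, 0.0046, 0.0016, 0.0175, -0.0071, -0.0178], 'effort': [4.084, -30.623, 1.628, -27.0881, 1.9168, -1.056, 0.4335], 'tcp_pos': [0.4304, -0.2173, 0.0509], 'tool_rot': [-3.1092, 0.2731, -0.0174], 'contact_force': [-0.3504, 12.1391, 5.0625], 'wrist_torque': [0.8864, 0.1228, -0.3805], 'opening': 0.0154}
```

View pics/w6.png

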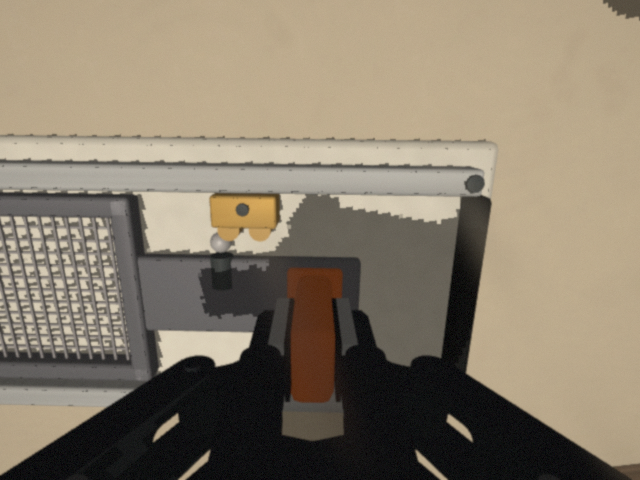

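The ball is at (220,243), climbing the first ridge at (229,234). The notch is about 11 mm further on.

Call:
move_arm:
  plan:
    - {"delta_pos": [-0.15, -0.8, 0], "turn": [0, 0, -0.5], "fingers": 1}

```text
time: 10.8
tcp_pos: [0.4297, -0.2209, 0.0509]
tool_rot: [-3.105, 0.279, -0.016]
contact_force: [-1.8, 7.6, 4.1]
opening: 0.0151
```

Call:
move_arm:
  plan:
    - {"delta_pos": [-0.15, -0.6, 0], "turn": [0, 0, 0], "fingers": 1}

```text
time: 10.9
tcp_pos: [0.4287, -0.2257, 0.051]
tool_rot: [-3.105, 0.274, -0.016]
contact_force: [0.7, 1.9, -0.9]
opening: 0.0157
```

Call:
move_arm:
  plan:
    - {"delta_pos": [0, 0, 0], "turn": [0, 0, 0], "fingers": 1}

```text
time: 11.0
tcp_pos: [0.4284, -0.228, 0.051]
tool_rot: [-3.109, 0.274, -0.017]
contact_force: [-1.1, -5.4, -2.9]
opening: 0.0152
```

Call:
move_arm:
  plan:
    - {"delta_pos": [0, 0, 0], "turn": [0, 0, 0], "fingers": 1}

```text
time: 11.1
tcp_pos: [0.4282, -0.2288, 0.051]
tool_rot: [-3.11, 0.275, -0.017]
contact_force: [-0.5, 1.7, -1.0]
opening: 0.0152
```

```bash
python3 - <<'E'
from plant import sense,capture
from h import *
c=capture("wrist");np.savez("w7.npz",**c)
s=sense();print({k:np.round(s[k],4).tolist() for k in("time","tcp_pos","contact_force","wrist_torque")})
cv2.imwrite("pics/w7.png",cv2.resize(c["frame"][170:310,140:360],None,fx=3.5,fy=3.5,interpolation=2)[:,:,::-1])
E
```

```text
{'time': 11.15, 'tcp_pos': [0.4282, -0.2288, 0.051], 'contact_force': [0.5806, -0.6078, -2.0225], 'wrist_torque': [-1.7547, 0.1101, -0.4028]}
```

View pics/w7.png

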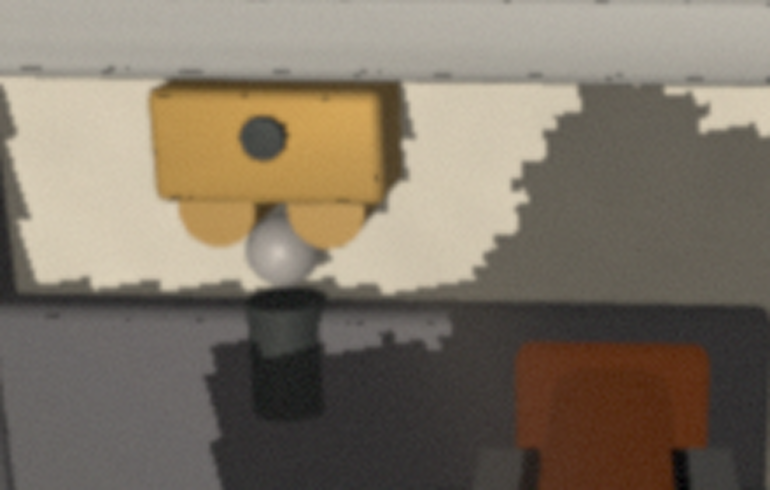

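The ball is at crop (280,250), between the ridges at 219 and 327, so it is in the notch apart from parallax. I'll correct for the heights.

```bash
python3 - <<'E'
from h import *
W=dict(np.load("w7.npz"));d=np.array([-.183,-.983,0])
f=lambda u,v:(u/3.5+139.9,v/3.5+169.9)
r=[onz(W,*f(u,245),.028) for u in(219,327)]
h=onz(W,*f(263,137),.028)
for z in(.017,.02,.022): 
    B=onz(W,*f(280,249),z);print(z,"gap",(r[1]-r[0])@d,"remaining",((r[0]+r[1])/2-B)@d, "lateral dir",(B-h)@d)
E
```

```text
0.017 gap 0.014244451343360161 remaining 0.002091183847640599 lateral dir -0.0017441703516064598
0.02 gap 0.014244451343360161 remaining 0.0012769139429457364 lateral dir -0.0009299004469115972
0.022 gap 0.014244451343360161 remaining 0.0007340673398158405 lateral dir -0.0003870538437817014
```

Call:
move_arm:
  plan:
    - {"delta_pos": [-0.04, -0.2, 0], "turn": [0, 0, 0], "fingers": 1}

```text
time: 11.25
tcp_pos: [0.428, -0.2299, 0.051]
tool_rot: [-3.109, 0.275, -0.017]
contact_force: [0.2, 6.2, 0.9]
opening: 0.0151
```

Call:
move_arm:
  plan:
    - {"delta_pos": [0, 0, 0], "turn": [0, 0, 0], "fingers": 1}

```text
time: 11.35
tcp_pos: [0.428, -0.2298, 0.051]
tool_rot: [-3.108, 0.275, -0.017]
contact_force: [-1.4, 0.6, -0.7]
opening: 0.0158
```

Call:
move_arm:
  plan:
    - {"delta_pos": [0, 0, 0], "turn": [0, 0, 0], "fingers": 1}
    - {"delta_pos": [0, 0, 0], "turn": [0, 0, 0], "fingers": 1}
    - {"delta_pos": [0, 0, 0], "turn": [0, 0, 0], "fingers": 1}

```text
time: 11.65
tcp_pos: [0.4281, -0.2297, 0.051]
tool_rot: [-3.109, 0.274, -0.017]
contact_force: [-0.8, 1.5, -1.0]
opening: 0.015
```

```bash
python3 - <<'E'
from plant import sense,capture,close_job
from h import *
c=capture("wrist");s=sense();print(s["time"],s["tcp_pos"],s["contact_force"],s["opening"])
cv2.imwrite("pics/w8.png",cv2.resize(c["frame"][170:310,140:360],None,fx=3.5,fy=3.5,interpolation=2)[:,:,::-1])
E
```

```text
11.7 [ 0.42803801 -0.22971361  0.0509885 ] [-0.77624281  2.07434504 -0.56962016] 0.015374658372074027
```

View pics/w8.png

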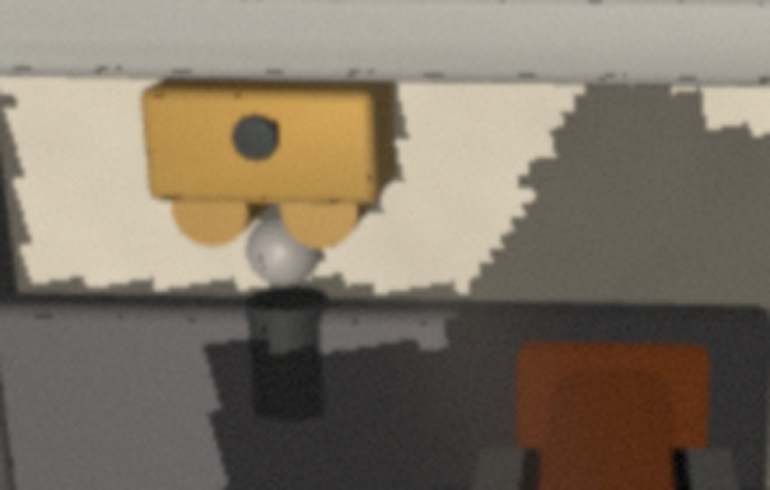

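The ball is at crop 281, between ridges at 211 and 320. With the parallax taken out, it is within about 0.5 mm of the notch centre, and the force is small and steady.

```bash
python3 -c "
from plant import close_job
print(close_job())"
```

```text
the job is handed in; nothing more can be done
None
```

I turned the brush wheel clockwise by its knob about 1.18 turns (roughly 425°), leaving the filter in place. I then drew the filter out about 127 mm by its handle, over the first ridge and into the notch. I handed the job in at 11.7 s, with the gripper still closed on the handle.

**Last checks**
- **Click:** the pull rose on the first ridge, then reversed to about -5 N as the ball drew the filter in. It settled with 1–2 N left on the wrist.
- **Position:** the ball sits between the two ridges. Corrected for parallax, it is about 0.3 mm from the notch centre, or up to 1 mm if my assumed ball height is off. A final nudge moved it 1 mm further on, and it did not spring back, so friction hides any remaining error of about that size.
- **Force on the ridge:** the wrist reading peaked at about 16 N, above the 6–10 N expected for the pull but well below the limits.
- **Bystanders:** nothing touched the pegs or the scrubbing brush as far as I saw, but I took no final overview picture of them.

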